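Grease the roller press: snap the coupler onto its tilted nipple and hold it

TASK

Take the grease cartridge out of its wooden rest and press its coupler nose squarely onto the tilted grease nipple of the roller press until it snaps past the two spring catches and sits fully home. Keep gripping it and keep pushing it fully home against the nipple's spring: the program finishes while still holding it there. Leave the other things on the bench where they are.

Things in the scene. Friction and masses are not known exactly. Their poses are not given: they have to be found in the camera images.
- coupler: Hand grease cartridge with coupler nose, axially symmetric, 111 mm long, about 0.28 kg, parked upright nose-down in the rest. Origin: centre of the nose's open mouth; +z along its axis from mouth to grip end (up while parked). Nose 25 mm diameter to z 45 mm, groove 19 mm diameter at z 6 to 16.5 mm behind the lip, lip tapering to 20 mm at the mouth; bore 13 mm diameter, 20 mm deep, flat floor.
- coupler_grip (a point): Point on the cartridge's axis 75 mm above its mouth (coupler z), a good height to grip: middle of the part of the aluminium barrel next to the collar. Collar 40 mm diameter at coupler z 45 to 51 mm; plain round barrel 28 mm diameter at z 51 to 111 mm, free all round.
- rest: Square wooden block 80 x 80 x 50 mm high, fixed to the bench, with a vertical 31 mm through hole in its centre; the parked cartridge's collar rests on its top. Origin: centre of its underside, on the bench; the parked mouth is 5 mm above the bench.
- press: Green bench roller press, fixed: base 170 (x) x 260 (y) x 14 mm, two bearing housings to 126 mm high (bolt heads to 138) at y = +85 and -85 mm, dark roller between them, black hand wheel at the -y end. Origin: centre of the base's underside; -x is its front, towards the robot. The nipple fitting stands at the front of the y = +85 mm housing (left seen from the robot).
- boss: The nipple fitting: fixed steel post 22 mm in diameter leaning 0.52 rad (30 degrees) from vertical towards the press's front. Origin: centre of the post's flat end face (the seat), 90 mm above the bench; +z points outward along the nipple's axis, +y is the press's +y. Fully home: the coupler's mouth rests on the seat, its origin at this origin, its z along this z.
- nipple_top (a point): Where the tip of the brass nipple is at rest (fixed point): on the boss's axis, 28 mm above the seat. The nipple is 9 mm in diameter with a round tip. Two spring catches, steel leaves with rounded heads, stand beside it at boss y = +13.8 and -13.8 mm, heads 12 mm above the seat (tops at 15.5 mm), 20.6 mm free between the heads.
- nipple (a joint): How far the nipple is pushed into its post along its axis, m: 0 at rest, about 0.008 when the coupler is fully home, stop at 0.010. Spring: 5 N at the start of travel, 13 N at fully home, where the seat stops the coupler rigidly.
- catch_left (a joint): Swing of the spring catch at the boss's +y side, rad: 0 at rest, about 0.09 while the coupler's lip passes, about 0 again once it is past (snapped). Spreading both catches takes about 5 N of push along the axis, from the mouth 14 mm above the seat; they snap over the lip with the mouth about 3 mm above the seat.
- catch_right (a joint): The same for the catch at the boss's -y side.
- glue_can: Bystander: white square can 75 x 75 x 70 mm with a blue cone spout to 155 mm high; origin at the centre of its underside.
- jar: Bystander: amber jar 52 mm in diameter, 68 mm high, white lid; origin at the centre of its underside.
- tub: Bystander: pale open tub 90 x 120 x 45 mm; origin at the centre of its underside.
- tape_roll: Bystander: yellow roll 84 mm in diameter, 24 mm high, lying flat; origin at the centre of its underside.
- brush: Bystander: hand brush lying along its x, under 220 mm long; origin near its middle on the bench.
- wrench: Bystander: steel wrench lying along its x, under 200 mm long; origin near its middle on the bench.
There are look-alikes about, which are no part of the job. Of the things that look like the rest, take the one that is farthest to the robot's left at the start.

How it is judged:
By the outcome, as a careful person would: the job done as asked, in the order asked, and still so for the second after the job is handed in, while the arm keeps its last pose, push and grip.
It also fails if it takes over 40 s, if anything falls off the work surface, if the arm or the gripper's body presses on something with over 40 N, if the wrist force passes 120 N, or if a joint passes its speed limit or range.

ROBOT

A 6-joint arm with a two-finger parallel gripper is mounted at the origin on the work surface. World frame = base frame: x ahead of the robot, y to its left, z up, the work surface at z = 0. Lengths are in m, angles in rad, forces in N, time in s.
With the tool pointing down it reaches from about 0.25 to 0.775 m from the base axis. Payload 8.9 kg.
Tool frame: the origin (TCP) lies at the very end of the fingers, on their centre line; the grasp point (between the pads) lies pinch_z behind it (pinch_z is the distance from the TCP to the grasp point, in m); z points along the fingers, y is the line along which they close (so a half turn about z gives the same grasp; the last joint's range is limited). The gripper opens to 85 mm and grips with 20 to 120 N. Pads are 22 mm wide; open, the fingers measure 114 mm over their backs; the gripper's body (76 mm by 85 mm) begins 54 mm behind the grasp point. The pads swing forward as they close: fully open they stand 13 mm farther back than shut.
Start: joints at [1.197, 0.291, -0.153, 1.127, 0, 1.431], TCP at [0.122, 0.511, 0.231] pointing down, gripper open.
Joint ranges: [-2.52, 2.52], [-0.91, 1.74], [-1.3, 1.37], [-1.96, 2.02], [-1.52, 1.47], [-3.14, 3.14]. Speed limits (rad/s): [2.22, 2.22, 2.79, 3.14, 3.14, 3.14].

INTERFACE

Orientations are given as a 3x3 rotation matrix whose columns are the frame's x, y, z axes.
In Python, from station import get_obs, read_camera, camera_model, hand_in, boxes_of, spot_point, pinch_z gives the robot as it stands. The module is installed in compiled form; this text tells all that it offers.
- The arm moves only by the tool servo_tool, never from a script. Its arguments are lists of equal length, an entry for each row: "turn": the turn, a rotation vector about the world's x, y, z in rad, a list of three; "xyz": the shift along the world's x, y, z in cm, a list of three; "grip": the finger opening in cm, from 0 to 8.54. In form: {"turn": [[wx, wy, wz], ...], "xyz": [[tx, ty, tz], ...], "grip": [grip, ...]}. A call has 1 to 5 rows; each row is the pose to reach, as a shift and turn from the pose commanded when the call began; what a row does not reach only later rows make up. A row lasts 1/10 s, in which the tool goes at most 50 mm and 8.59 degrees, less where a joint would pass 70% of its speed; a pose out of reach is approached as far as the arm can. A call with a gripper value outside its range is refused whole. The fingers move at their own pace and stop on an object; "newtons" is the grip in N (left out, the last holds). Time passes only in rows, so rows that repeat a pose let the fingers close. It gives the time, the measured TCP pose, the force, the opening and the grip force at its end, in the units of the state.
- get_obs(): the state, without advancing time (a new reading comes with each control period).
- read_camera(name): name is "scene" or "top"; returns (picture, depth): 400x640x3 uint8, red, green, blue; 400x640 float32, m along the optical axis (not along the pixel's ray), 0 where there is no reading.
- camera_model(name): a dict with "fx", "fy", "cx", "cy" (pixels), "cam_to_world" (4x4, takes a point from camera to world coordinates). Camera axes: x right, y down, z forward; pixel columns grow to the right and rows downward; lengths in m; the calibration is good to about 2 mm. A picture is of the moment at which its call begins. camera_model takes no time and is no camera call.
- hand_in(): hands the job in; it is judged then, once.
Trained networks look in the newest picture that a camera, given by its name, has taken for a name from the list of things; names that differ only in an ending like _2 or _b are one class to them, and where a whole thing is asked for, a point or a joint stands for the part that bears it (a point fixed in the world has none). Each returns a list of dicts, best first, with "confidence" (0 to 1); they miss things now and then, are a little off and sometimes report something else, mostly with a low value. They report only what shows in the picture. A call takes as long as a camera call. They do not tell look-alikes from the thing itself.
- boxes_of(target, camera): "location" ([x, y, z] in m, in world coordinates, good to about 4 mm: the middle of the surface that is visible of it).
- spot_point(target, camera): "location" ([x, y, z] in m, in world coordinates, good to about 4 mm: a listed point, or the origin of a listed thing).
The state is a dict: "time": time; "q": joint angles; "qd": joint speeds; "joint_efforts": joint torques, N m; "position": TCP position; "eef_rot": TCP orientation; "force": force on the tool from outside, world axes, zero at the start; "wrist_torque": the same for the moment, N m; "width": finger opening in m; "grip_force": force on a finger pad.
Only numpy, scipy, OpenCV 4.12 (cv2) and the standard library are available. Lean on these libraries where they do the work, as an engineer would, in place of code of your own. Each camera call takes 0.05 s, during which the arm holds its last target. There are 200 camera calls.

## Working session

There is one attempt and no reset: what is moved stays moved. The work goes in short steps, Python scripts to look and compute and a tool call to move; the robot and the scene stay as the last step left them, time stands still between calls to the robot, and variables do not carry over. Pictures are saved under pics/ and viewed, at most 10 in all, crops included, and the job is handed in when it is done.

Besides the shell and the picture viewer there is one more tool, called after ">>>" as name(argument=value, ...) on one line, values as JSON. servo_tool: Moves the arm, as the interface text tells. Its arguments: {"type":"object","properties":{"turn":{"type":"array","items":{"type":"array","items":{"type":"number"}}},"xyz":{"type":"array","items":{"type":"array","items":{"type":"number"}}},"grip":{"type":"array","items":{"type":"number"}},"newtons":{"type":"number"}},"required":["turn","xyz","grip"]}

```bash
mkdir -p pics
python3 - <<'E'
from station import *
import cv2,numpy as np
o=get_obs();print(o['time'],o['position'],o['eef_rot'],o['width'],pinch_z)
for c in ['scene','top']:
    p,d=read_camera(c);cv2.imwrite(f'pics/{c}0.png',p[:,:,::-1]);np.save(f'pics/{c}0.npy',d)
    m=camera_model(c);print(c,m['fx'],m['cx'],m['cy'],np.round(m['cam_to_world'],3).tolist())
    for t in ['coupler','coupler_grip','rest','press','boss','nipple_top']:
        for f in (spot_point,): print(c,t,[(np.round(r['location'],4).tolist(),round(r['confidence'],2)) for r in f(t,c)][:5])
E
```

```text
0.0 [0.12196296 0.51017323 0.23072512] [[-9.72565378e-01  2.32629252e-01 -4.65043509e-04]
 [ 2.32629659e-01  9.72564605e-01 -1.23708186e-03]
 [ 1.64503429e-04 -1.31132590e-03 -9.99999127e-01]] 0.0855381547935148 0.0187
scene 512.3893364944122 318.5489805809277 197.25787582905767 [[0.315, 0.62, -0.719, 1.458], [0.949, -0.2, 0.244, -0.406], [0.008, -0.759, -0.651, 0.952], [0.0, 0.0, 0.0, 1.0]]
scene coupler [([0.426, -0.2581, 0.0091], 0.81)]
scene coupler_grip [([0.4284, -0.2591, 0.0828], 0.52)]
scene rest [([0.5217, -0.4031, -0.0011], 0.86), ([0.4248, -0.2603, 0.0038], 0.79), ([0.2993, -0.3328, 0.0017], 0.75), ([0.697, -0.5012, 0.0005], 0.72)]
scene press [([0.6066, 0.073, 0.0928], 0.68), ([0.6367, -0.0218, -0.0033], 0.59)]
scene boss [([0.6081, 0.0722, 0.0914], 0.47)]
scene nipple_top [([0.5926, 0.0779, 0.1142], 0.43)]
top 519.262410791599 322.6262973768728 200.7902904355464 [[-0.024, -0.996, 0.089, 0.343], [-1.0, 0.025, 0.009, -0.079], [-0.011, -0.089, -0.996, 1.86], [0.0, 0.0, 0.0, 1.0]]
top coupler [([0.4266, -0.263, 0.0049], 0.48), ([0.5961, 0.074, 0.1149], 0.21)]
top coupler_grip [([0.4327, -0.2612, 0.083], 0.43)]
top rest [([0.5225, -0.4046, 0.0027], 0.88), ([0.2893, -0.3353, -0.002], 0.83), ([0.4302, -0.2657, 0.0019], 0.64), ([0.6981, -0.5023, -0.0002], 0.62)]
top press [([0.6418, -0.0197, -0.001], 0.59)]
top boss [([0.6072, 0.0704, 0.0914], 0.62)]
top nipple_top [([0.5934, 0.0728, 0.1164], 0.62)]
```

View pics/scene0.png

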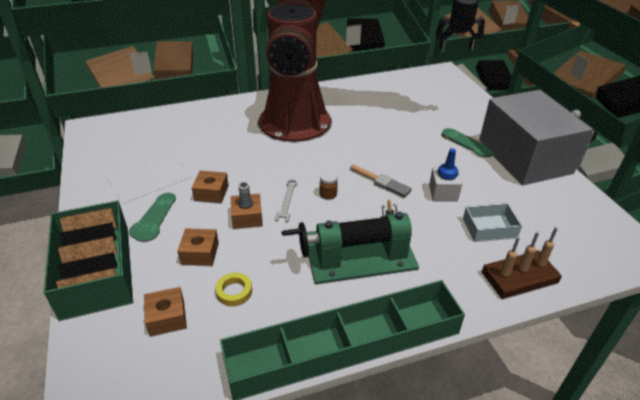

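View pics/top0.png

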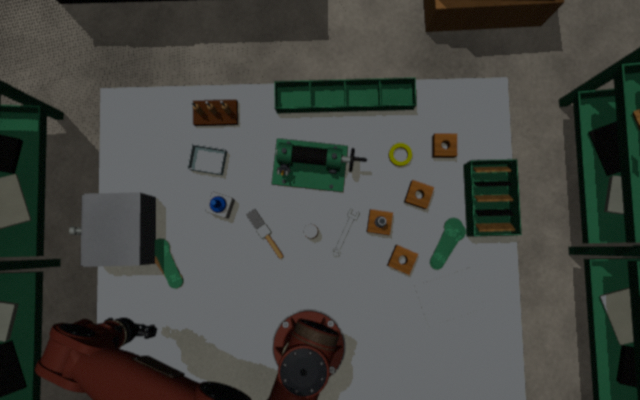

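The cartridge stands in the rest at scene pixel (245,205), top pixel (381,222), and that is also the leftmost rest. The press is at scene (360,240), with its nipple at about (389,208). Next I refine the positions by averaging and get the press yaw.

```bash
cat > h.py <<'E'
from station import *
import cv2,numpy as np
def cloud(c,d):
    m=camera_model(c);v,u=np.mgrid[:400,:640]
    P=np.stack([(u-m['cx'])/m['fx']*d,(v-m['cy'])/m['fy']*d,d],-1)
    T=m['cam_to_world'];return P@T[:3,:3].T+T[:3,3]
def avg(names,c,n,near):
    R={t:[] for t in names}
    for _ in range(n):
        read_camera(c)
        for t in names:
            for r in spot_point(t,c):
                if np.linalg.norm(np.array(r['location'])-near[t])<.03: R[t].append(r['location']);break
    for t in names:
        if R[t]: print(c,t,len(R[t]),np.round(np.median(R[t],0),4),np.round(np.std(R[t],0),4))
E
python3 - <<'E'
from h import *
near=dict(coupler=[.427,-.26,.005],coupler_grip=[.43,-.26,.08],rest=[.427,-.262,0],boss=[.607,.072,.09],nipple_top=[.593,.074,.114])
for c in ['scene','top']:
    avg(list(near),c,4,near)
    p,d=read_camera(c);P=cloud(c,d)
    hs=cv2.cvtColor(p,cv2.COLOR_RGB2HSV);g=(hs[...,0]>50)&(hs[...,0]<90)&(hs[...,1]>90)&(d>0)
    box=lambda a,b,z0,z1:(P[...,0]>a[0])&(P[...,0]<a[1])&(P[...,1]>b[0])&(P[...,1]<b[1])&(P[...,2]>z0)&(P[...,2]<z1)&(d>0)
    q=P[g&box((.5,.76),(-.2,.16),.007,.022)][:,:2]
    r=cv2.minAreaRect((q*1000).astype(np.float32));print(c,'base',len(q),r)
    q=P[box((.38,.48),(-.31,-.21),.104,.128)];print(c,'cap',len(q),q.mean(0),q.min(0),q.max(0))
    q=P[box((.36,.50),(-.34,-.19),.042,.057)];print(c,'rest top',len(q),cv2.minAreaRect((q[:,:2]*1000).astype(np.float32)))
    q=P[g&box((.5,.76),(-.2,.16),.115,.135)]
    for s in(q[q[:,1]>0],q[q[:,1]<0]): print(c,'housing top',len(s),s.mean(0) if len(s) else 0)
print(get_obs()['time'])
E
```

```text
scene coupler 4 [ 0.426  -0.2602  0.007 ] [0.0007 0.0019 0.0011]
scene coupler_grip 4 [ 0.4282 -0.2591  0.0842] [0.0005 0.0011 0.0009]
scene rest 4 [ 0.4258 -0.2598  0.0026] [0.0009 0.001  0.0008]
scene boss 3 [0.6097 0.0711 0.0894] [0.0009 0.0007 0.0009]
scene nipple_top 4 [0.5935 0.076  0.1114] [0.0008 0.0008 0.0007]
scene base 2290 ((645.3983154296875, -22.453598022460938), (255.88182067871094, 166.63027954101562), 81.83782196044922)
scene cap 91 [ 0.43254734 -0.2629823   0.11328477] [ 0.41532156 -0.27572266  0.10404869] [ 0.44469698 -0.24933664  0.11985724]
scene rest top 541 ((428.5726013183594, -261.9376220703125), (79.68767547607422, 87.05536651611328), 80.80782318115234)
scene housing top 233 [0.68164883 0.05605178 0.1214188 ]
scene housing top 254 [ 0.66017177 -0.10940104  0.12162142]
top coupler 4 [ 0.4264 -0.26    0.004 ] [0.0007 0.0018 0.0016]
top coupler_grip 3 [ 0.4315 -0.259   0.0823] [0.0017 0.0014 0.0002]
top rest 3 [ 0.4278 -0.261   0.0016] [0.0026 0.0012 0.0005]
top boss 4 [0.6077 0.071  0.0901] [0.0012 0.001  0.0008]
top nipple_top 4 [0.595  0.0731 0.1141] [0.0013 0.0016 0.001 ]
top base 1546 ((639.6859741210938, -18.520416259765625), (254.41436767578125, 166.17816162109375), 82.80350494384766)
top cap 54 [ 0.42710803 -0.25964193  0.11597486] [ 0.4150035  -0.27189403  0.10695346] [ 0.43905682 -0.24774442  0.12688084]
top rest top 404 ((427.6182556152344, -260.37640380859375), (80.42095184326172, 80.01470184326172), 79.84639739990234)
top housing top 183 [0.66913816 0.06083215 0.12232842]
top housing top 207 [ 0.64984416 -0.09821341  0.12253387]
3.2
```

>>> servo_tool(turn=[[0, 0, 0.1], [0, 0, 0.1], [0, 0, 0.1], [0, 0, 0.1], [0, 0, 0.1]], xyz=[[23.8, -41, 2], [23.8, -41, 2], [23.8, -41, 2], [23.8, -41, 2], [23.8, -41, 2]], grip=[8.5, 8.5, 8.5, 8.5, 8.5])

```text
time: 3.7
position: [0.248, 0.293, 0.2421]
eef_rot: [[-0.991, 0.134, 0.001], [0.134, 0.991, 0.0], [-0.001, 0.0, -1.0]]
force: [1.4, 0.1, -1.0]
width: 0.085
grip_force: 0.0
```

>>> servo_tool(turn=[[0, 0, 0], [0, 0, 0], [0, 0, 0], [0, 0, 0], [0, 0, 0]], xyz=[[11.2, -19.3, 0], [11.2, -19.3, 0], [11.2, -19.3, 0], [11.2, -19.3, 0], [11.8, -22.3, 0]], grip=[8.5, 8.5, 8.5, 8.5, 8.5])

```text
time: 4.2
position: [0.3659, 0.0725, 0.2422]
eef_rot: [[-0.991, 0.134, 0.002], [0.134, 0.991, 0.0], [-0.002, 0.0, -1.0]]
force: [1.5, 0.2, -0.2]
width: 0.0852
grip_force: 0.0
```

>>> servo_tool(turn=[[0, 0, 0], [0, 0, 0], [0, 0, 0], [0, 0, 0], [0, 0, 0]], xyz=[[6.2, -33, -5], [6.2, -33, -5], [6.2, -33, -5], [6.2, -33, -5], [6.2, -33, -5]], grip=[8.5, 8.5, 8.5, 8.5, 8.5])

```text
time: 4.7
position: [0.4102, -0.1709, 0.2049]
eef_rot: [[-0.991, 0.135, 0.001], [0.135, 0.991, -0.0], [-0.001, -0.0, -1.0]]
force: [1.1, -0.3, 0.4]
width: 0.0852
grip_force: 0.0
```

>>> servo_tool(turn=[[0, 0, 0], [0, 0, 0], [0, 0, 0], [0, 0, 0], [0, 0, 0]], xyz=[[1.7, -8.9, -3], [1.7, -8.9, -5], [1.7, -8.9, -7], [1.7, -8.9, -7], [1.7, -8.9, -7]], grip=[8.5, 8.5, 8.5, 8.5, 8.5])

```text
time: 5.2
position: [0.4268, -0.257, 0.1353]
eef_rot: [[-0.991, 0.134, -0.001], [0.134, 0.991, 0.001], [0.001, 0.001, -1.0]]
force: [0.5, -0.2, -0.2]
width: 0.0852
grip_force: 0.0
```

>>> servo_tool(turn=[[0, 0, 0], [0, 0, 0], [0, 0, 0], [0, 0, 0], [0, 0, 0]], xyz=[[0, -0.1, -3], [0, -0.1, -5], [0, -0.1, -7.1], [0, -0.1, -7.1], [0, -0.1, -7.1]], grip=[8.5, 8.5, 8.5, 8.5, 8.5])

```text
time: 5.7
position: [0.4279, -0.2583, 0.0656]
eef_rot: [[-0.991, 0.133, 0.001], [0.133, 0.991, -0.001], [-0.001, -0.001, -1.0]]
force: [-0.0, 0.3, 0.1]
width: 0.0853
grip_force: 0.0
```

Run:
```python
from h import *
o=get_obs();print(o['time'],o['position'],o['force'])
p,d=read_camera('scene');cv2.imwrite('pics/g1.png',cv2.resize(p[120:270,170:330,::-1],None,fx=4,fy=4,interpolation=2))
```

```text
5.7 [ 0.42788985 -0.25833947  0.06557463] [-0.02568116  0.26608022  0.12161203]
```

View pics/g1.png

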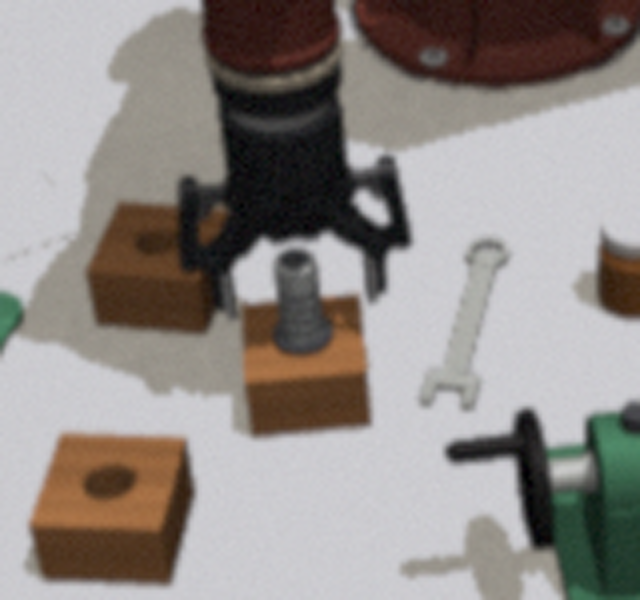

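Both fingers straddle the barrel (crop (228,300) and (375,290), barrel at (297,300)), so I close the grip.

>>> servo_tool(turn=[[0, 0, 0], [0, 0, 0], [0, 0, 0], [0, 0, 0], [0, 0, 0]], xyz=[[0, 0, -0.2], [0, 0, -0.2], [0, 0, -0.2], [0, 0, -0.2], [0, 0, -0.2]], grip=[2, 2, 2, 2, 2], newtons=80)

```text
time: 6.25
position: [0.4274, -0.2588, 0.0626]
eef_rot: [[-0.991, 0.134, 0.0], [0.134, 0.991, -0.001], [-0.001, -0.0, -1.0]]
force: [-2.0, 0.9, 7.1]
width: 0.0261
grip_force: 78.2
```

>>> servo_tool(turn=[[0, 0, 0], [0, 0, 0], [0, 0, 0], [0, 0, 0]], xyz=[[0, 0, 0], [0, 0, 0], [0, 0, 0], [0, 0, 0]], grip=[2, 2, 2, 2])

```text
time: 6.65
position: [0.4274, -0.2589, 0.0626]
eef_rot: [[-0.991, 0.135, 0.0], [0.135, 0.991, -0.001], [-0.001, -0.001, -1.0]]
force: [-1.6, 0.9, 6.6]
width: 0.0268
grip_force: 78.2
```

>>> servo_tool(turn=[[0, 0, 0], [0, 0, 0], [0, 0, 0], [0, 0, 0], [0, 0, 0]], xyz=[[0, 0, 2], [0, 0, 6], [0, 0, 10], [0, 0, 14.5], [0, 0, 15]], grip=[2, 2, 2, 2, 2], newtons=100)

```text
time: 7.15
position: [0.4291, -0.2602, 0.2168]
eef_rot: [[-0.991, 0.134, 0.006], [0.134, 0.991, -0.005], [-0.006, -0.004, -1.0]]
force: [1.3, 0.1, -1.5]
width: 0.0259
grip_force: 99.9
```

>>> servo_tool(turn=[[0, 0, 0], [0, 0, 0], [-0.02, -0.13, 0], [-0.03, -0.26, 0], [-0.05, -0.39, 0]], xyz=[[9.5, 34, 0], [9.5, 34, 0], [9.5, 34, 0], [9.5, 34, 0], [9.5, 34, 0]], grip=[2, 2, 2, 2, 2])

```text
time: 7.65
position: [0.4942, -0.0159, 0.2114]
eef_rot: [[-0.914, 0.134, 0.384], [0.126, 0.991, -0.048], [-0.387, 0.005, -0.922]]
force: [0.8, -0.2, -3.2]
width: 0.0261
grip_force: 99.9
```

>>> servo_tool(turn=[[-0.016, -0.13, 0], [-0.016, -0.13, 0], [-0.016, -0.13, 0], [-0.016, -0.13, 0]], xyz=[[4.1, 9.6, 0], [4.1, 9.6, 0], [4.1, 9.6, 0], [4.1, 9.6, 0]], grip=[2, 2, 2, 2])

```text
time: 8.05
position: [0.5346, 0.0799, 0.2108]
eef_rot: [[-0.859, 0.13, 0.495], [0.114, 0.992, -0.062], [-0.499, 0.004, -0.867]]
force: [-0.8, -0.6, -3.5]
width: 0.0261
grip_force: 100.4
```

Run:
```python
from h import *
o=get_obs();R=np.array(o['eef_rot']);print(o['time'],o['position'],R.round(4).tolist(),o['q'])
bz=np.array([-.496,.0635,.866])
near={'coupler':np.array(o['position'])-.0576*bz,'coupler_grip':np.array(o['position'])-.0187*R[:,2],'boss':[.608,.072,.09],'nipple_top':[.594,.0745,.114]}
print({k:np.round(v,4) for k,v in near.items()}, 'tool axis',-R[:,2])
for c in ['scene','top']: avg(list(near),c,4,near)
p,d=read_camera('scene');cv2.imwrite('pics/g2.png',cv2.resize(p[120:270,300:460,::-1],None,fx=4,fy=4,interpolation=2))
```

```text
8.05 [0.53462368 0.07988358 0.21077835] [[-0.8593, 0.1299, 0.4947], [0.1144, 0.9915, -0.0615], [-0.4985, 0.0037, -0.8669]] [ 0.07129354 -0.01131751 -0.73997495  0.32844736 -0.09676293  0.17709207]
{'coupler': array([0.5632, 0.0762, 0.1609]), 'coupler_grip': array([0.5254, 0.081 , 0.227 ]), 'boss': array([0.608, 0.072, 0.09 ]), 'nipple_top': array([0.594 , 0.0745, 0.114 ])} tool axis [-0.4947365   0.06152665  0.86686231]
scene coupler 4 [0.5637 0.0746 0.1648] [0.0018 0.0015 0.001 ]
scene coupler_grip 3 [0.5259 0.0811 0.2304] [0.002  0.0018 0.0017]
scene boss 4 [0.6092 0.0725 0.0896] [0.0005 0.0018 0.0014]
scene nipple_top 4 [0.5914 0.077  0.1129] [0.0011 0.001  0.0009]
top coupler 4 [0.5636 0.0742 0.16  ] [0.0012 0.001  0.0008]
top coupler_grip 3 [0.5278 0.0787 0.2289] [0.002  0.002  0.0007]
top boss 4 [0.6077 0.0725 0.091 ] [0.0012 0.0015 0.0019]
top nipple_top 4 [0.592  0.0719 0.1141] [0.0012 0.001  0.0012]
```

View pics/g2.png

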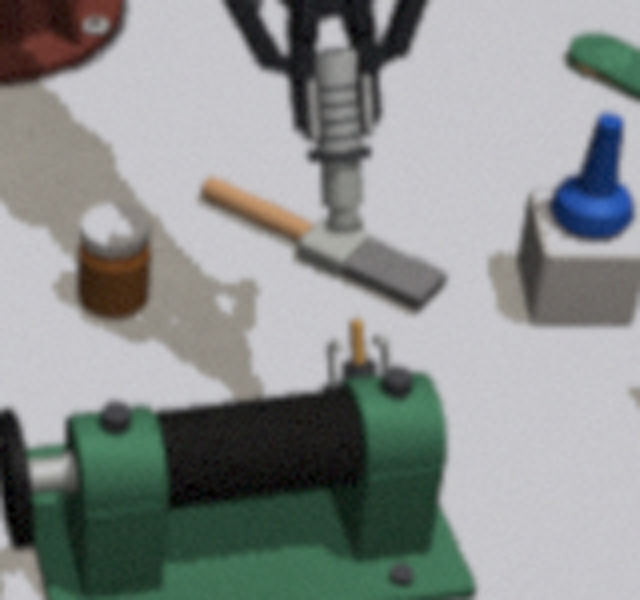

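The coupler nose is at crop (345,225) and its axis points at about (350,335). The nipple tip is at (356,322), so the coupler has to go about 3 mm toward +y and +x. I close in to about 10 mm above the tip with that correction, then look again.

>>> servo_tool(turn=[[0, 0, 0], [0, 0, 0], [0, 0, 0], [0, 0, 0]], xyz=[[1.2, 0, -1.9], [2.5, -0.05, -3.85], [2.5, -0.05, -3.85], [2.5, -0.05, -3.85]], grip=[2, 2, 2, 2])

```text
time: 10.5
position: [0.5599, 0.0776, 0.1732]
eef_rot: [[-0.858, 0.133, 0.495], [0.118, 0.991, -0.063], [-0.499, 0.004, -0.866]]
force: [0.1, -0.3, -2.8]
width: 0.0262
grip_force: 100.4
```

Run:
```python
from h import *
o=get_obs();R=np.array(o['eef_rot']);print(o['time'],o['position'],(-R[:,2]).round(4),o['force'])
a=-R[:,2];near={'coupler':np.array(o['position'])-.0576*a,'boss':[.608,.072,.09],'nipple_top':[.594,.0745,.114]}
print(near['coupler'])
for c in ['scene','top']: avg(list(near),c,5,near)
ims=[]
for c,(r,k) in {'scene':((170,355),60),'top':((150,262),60)}.items():
    p=np.mean([read_camera(c)[0].astype(float) for _ in range(5)],0)
    m=camera_model(c);T=np.linalg.inv(m['cam_to_world']);q=T[:3,:3]@near['nipple_top']+T[:3,3]
    u,v=m['fx']*q[0]/q[2]+m['cx'],m['fy']*q[1]/q[2]+m['cy'];u0,v0=int(u)-22,int(v)-30
    print(c,u0,v0,u,v);im=p[v0:v0+50,u0:u0+44,::-1];ims.append(cv2.resize(np.clip(im*1.5,0,255).astype(np.uint8),(396,450),interpolation=cv2.INTER_CUBIC))
cv2.imwrite('pics/g3.png',np.hstack(ims))
```

```text
10.5 [0.55992542 0.07762436 0.17316711] [-0.4952  0.0632  0.8665] [ 0.098007   -0.27253053 -2.83845127]
[0.58844844 0.07398341 0.12325779]
scene coupler 4 [0.5896 0.0739 0.129 ] [0.0023 0.0011 0.001 ]
scene boss 5 [0.6089 0.0703 0.0902] [0.002  0.0019 0.0007]
scene nipple_top 4 [0.5907 0.0758 0.1117] [0.001  0.0014 0.0014]
top coupler 5 [0.589  0.0737 0.1223] [0.0013 0.0017 0.0011]
top boss 5 [0.6079 0.0714 0.0905] [0.0013 0.0006 0.0017]
top nipple_top 5 [0.5947 0.0734 0.1137] [0.0009 0.0005 0.0009]
scene 367 169 389.39829870523056 199.22252455796988
top 259 143 281.14395932435673 173.80824766311997
```

View pics/g3.png

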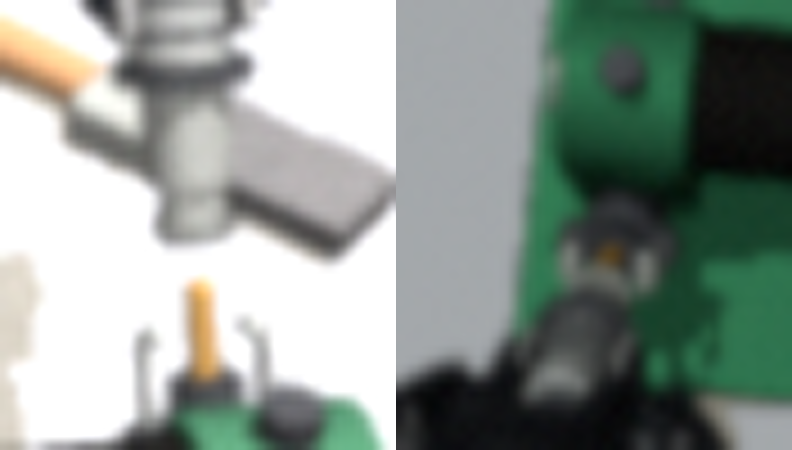

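In the left crop the nose axis runs from the collar (185,65) through the mouth (197,230) and extrapolates to the nipple tip at (201,285), so it is aligned. In the right crop the mouth points between the catches at (570,250) and (648,262). Kinematics agree within 1 mm, with about 39 mm left to home, so I advance 20 mm.

>>> servo_tool(turn=[[0, 0, 0], [0, 0, 0], [0, 0, 0], [0, 0, 0]], xyz=[[0.35, -0.04, -0.6], [0.7, -0.09, -1.2], [1.02, -0.12, -1.73], [1.02, -0.12, -1.73]], grip=[2, 2, 2, 2], newtons=120)

```text
time: 13.4
position: [0.5705, 0.0763, 0.1549]
eef_rot: [[-0.859, 0.134, 0.495], [0.118, 0.991, -0.063], [-0.499, 0.004, -0.867]]
force: [0.1, 0.1, -3.7]
width: 0.0253
grip_force: 118.0
```

>>> servo_tool(turn=[[0, 0, 0], [0, 0, 0], [0, 0, 0]], xyz=[[0.15, -0.02, -0.26], [0.3, -0.04, -0.52], [0.3, -0.04, -0.52]], grip=[2, 2, 2])

```text
time: 13.7
position: [0.5739, 0.0765, 0.1509]
eef_rot: [[-0.858, 0.133, 0.497], [0.117, 0.991, -0.062], [-0.501, 0.005, -0.866]]
force: [0.0, 1.8, -3.0]
width: 0.0256
grip_force: 117.9
```

Run:
```python
from h import *
o=get_obs();print(o['position'],o['force'],o['wrist_torque'])
ims=[]
for c,(u0,v0) in {'scene':(367,169),'top':(259,143)}.items():
    p=np.mean([read_camera(c)[0].astype(float) for _ in range(3)],0)
    im=p[v0:v0+50,u0:u0+44,::-1];ims.append(cv2.resize(np.clip(im*1.5,0,255).astype(np.uint8),(396,450),interpolation=cv2.INTER_CUBIC))
cv2.imwrite('pics/g4.png',np.hstack(ims))
```

```text
[0.57387243 0.07648357 0.15091782] [ 0.00431918  1.83100119 -3.04984449] [0.57527718 0.67060467 0.26640769]
```

View pics/g4.png

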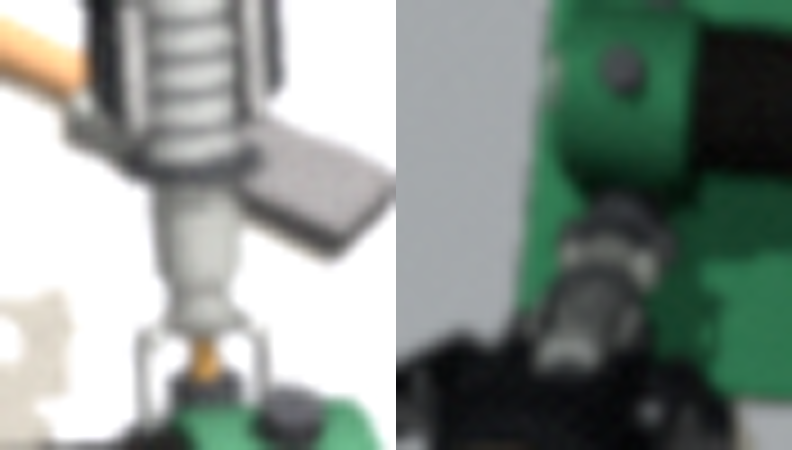

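The nose is over the nipple and centred between the catches (heads about (165,330) and (248,330), mouth centre (207,325)). I continue in small steps, watching the force.

>>> servo_tool(turn=[[0, 0, 0], [0, 0, 0], [0, 0, 0]], xyz=[[0.15, 0.02, -0.26], [0.3, 0, -0.52], [0.3, 0, -0.52]], grip=[2, 2, 2])

```text
time: 14.3
position: [0.5771, 0.0759, 0.146]
eef_rot: [[-0.857, 0.134, 0.497], [0.118, 0.991, -0.063], [-0.501, 0.004, -0.865]]
force: [0.8, 2.4, -1.5]
width: 0.0258
grip_force: 118.2
```

>>> servo_tool(turn=[[0, 0, 0], [0, 0, 0], [0, 0, 0]], xyz=[[0.1, 0.05, -0.17], [0.2, 0.04, -0.35], [0.2, 0.04, -0.35]], grip=[2, 2, 2])

```text
time: 14.6
position: [0.5791, 0.0759, 0.1426]
eef_rot: [[-0.857, 0.134, 0.497], [0.118, 0.991, -0.064], [-0.501, 0.003, -0.865]]
force: [-5.8, -1.0, 6.8]
width: 0.0259
grip_force: 118.3
```

>>> servo_tool(turn=[[0, 0, 0], [0, 0, 0], [0, 0, 0]], xyz=[[0.1, -0.02, -0.17], [0.2, -0.03, -0.35], [0.2, -0.03, -0.35]], grip=[2, 2, 2])

```text
time: 14.9
position: [0.5809, 0.0758, 0.1402]
eef_rot: [[-0.857, 0.134, 0.498], [0.118, 0.991, -0.064], [-0.502, 0.003, -0.865]]
force: [-18.7, -0.5, 25.2]
width: 0.0256
grip_force: 122.3
```

Run:
```python
from h import *
o=get_obs();print(o['position'],o['force'],o['wrist_torque'])
ims=[]
for c,(u0,v0) in {'scene':(367,169),'top':(259,143)}.items():
    p=np.mean([read_camera(c)[0].astype(float) for _ in range(3)],0)
    im=p[v0:v0+50,u0:u0+44,::-1];ims.append(cv2.resize(np.clip(im*1.5,0,255).astype(np.uint8),(396,450),interpolation=cv2.INTER_CUBIC))
cv2.imwrite('pics/g5.png',np.hstack(ims))
near={'coupler':[.608,.072,.09],'boss':[.608,.072,.09]}
for c in ['scene','top']: avg(list(near),c,3,near)
print(get_obs()['force'])
```

```text
[0.58091164 0.0757769  0.1402311 ] [-18.65390979  -0.46158547  25.16562776] [-0.62862836  1.47749973 -0.44062282]
scene coupler 3 [0.6084 0.0719 0.0916] [0.0027 0.0005 0.0013]
scene boss 3 [0.6097 0.0738 0.0883] [0.0014 0.0007 0.0006]
top coupler 3 [0.6105 0.0711 0.0855] [0.0024 0.0014 0.0009]
top boss 3 [0.6082 0.072  0.0905] [0.001  0.0007 0.0009]
[-17.08218319  -0.92483646  24.27401675]
```

View pics/g5.png

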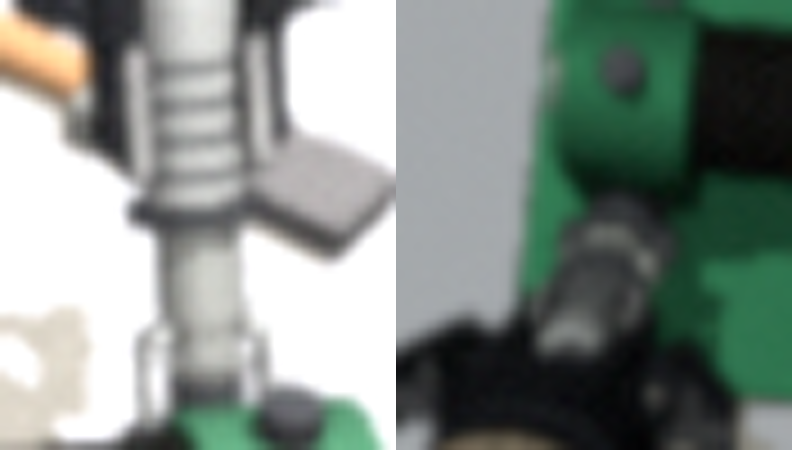

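The mouth edge sits on the dark post at crop (205,383), and the catch heads rest in the groove at (160,335) and (255,335). The force of about 33 N is more than the springs can give, so the coupler appears to be on the seat. I ease the push slightly and check that the position doesn't change.

>>> servo_tool(turn=[[0, 0, 0], [0, 0, 0], [0, 0, 0]], xyz=[[-0.02, 0, 0.03], [-0.02, 0, 0.03], [-0.02, 0, 0.03]], grip=[2, 2, 2])

```text
time: 16.4
position: [0.5807, 0.0758, 0.1403]
eef_rot: [[-0.857, 0.134, 0.498], [0.118, 0.991, -0.064], [-0.502, 0.004, -0.865]]
force: [-14.6, -1.0, 20.2]
width: 0.0257
grip_force: 121.1
```

Run:
```python
from station import *
o=get_obs();print(o['time'],o['position'],o['force']);print(hand_in())
```

```text
16.4 [0.58073034 0.0758003  0.14033892] [-14.566136    -0.96953614  20.20170614]
the job is handed in; nothing more can be done
None
```

I pressed the cartridge onto the nipple and handed the job in at 16.4 s, still gripped and pushed at about 27 N; force, position and camera picture all indicate it is past both catches and fully home.

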